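Lay out the soil samples on the grid board

ROBOT

A 6-joint arm with a two-finger parallel gripper is mounted at the origin on the work surface. World frame = base frame: x ahead of the robot, y to its left, z up, the work surface at z = 0. Lengths are in m, angles in rad, forces in N, time in s.
With the tool pointing down it reaches from about 0.35 to 0.775 m from the base axis. Payload 5.5 kg.
Tool frame: the origin (TCP) lies midway between the tips of the shut fingers; the grasp point (between the pads) lies grasp_offset behind it (grasp_offset is the distance from the TCP to the grasp point, in m); z points along the fingers, y is the line along which they close (so a half turn about z gives the same grasp; the last joint's range is limited). The gripper opens to 85 mm and grips with 20 to 120 N. Pads are 22 mm wide; open, the fingers measure 114 mm over their backs; the gripper's body (76 mm by 85 mm) begins 54 mm behind the grasp point. The pads swing forward as they close: fully open they stand 13 mm farther back than shut.
Start: joints at [1.174, 0.313, 0.046, 1.304, 0, 1.431], TCP at [0.146, 0.556, 0.231] pointing down, gripper open.
Joint ranges: [-2.76, 2.76], [-0.86, 1.69], [-1.03, 1.26], [-2.2, 2.34], [-1.47, 1.5], [-3.14, 3.14]. Speed limits (rad/s): [2.57, 2.57, 3.14, 3.14, 3.14, 3.14].

INTERFACE

Orientations are given as a unit quaternion [w, x, y, z].
In Python, from workcell import * gives the robot as it stands.
- The arm moves only by the tool step_arm, never from a script. Its argument "deltas" is a list of rows, each a list of 7 numbers: the shift along the world's x, y, z in mm, then the turn, a rotation vector about the world's x, y, z in degrees, then the gripper's target within -1 to 1 (fully open at 1, half-way at 0, shut at -1). A call has 1 to 5 rows; each row shifts and turns the commanded pose from where the row before left it; what a row does not reach is not made up. A row lasts 1/10 s, in which the tool goes at most 50 mm and 8.59 degrees, less where a joint would pass 70% of its speed; a pose out of reach is approached as far as the arm can. A call is refused whole if a number of a shift passes 50 or a number of a turn 8.59, either way. A call with a gripper value outside its range is refused whole. The fingers move at their own pace and stop on an object; "newtons" is the grip in N (left out, the last holds). Time passes only in rows, so rows that do not move let the fingers close. It gives the time, the measured TCP pose, the force, the opening and the grip force at its end, in the units of the state.
- get_state(): the state, without advancing time (a new reading comes with each control period).
- read_camera(name): name is "scene" or "top"; returns a dict with "image" (384x512x3 uint8, red, green, blue), "z_map" (384x512 float32, m along the optical axis (not along the pixel's ray), 0 where there is no reading), "K" (3x3 intrinsics, pixels), "world_from_camera" (4x4, takes a point from camera to world coordinates). Camera axes: x right, y down, z forward; pixel columns grow to the right and rows downward; lengths in m; the calibration is good to about 2 mm. A picture is of the moment at which its call begins.
- hand_in(): hands the job in; it is judged then, once.
The state is a dict: "clock": time; "joint_pos": joint angles; "qvel": joint speeds; "tau": joint torques, N m; "tcp_pos": TCP position; "orientation": TCP orientation; "wrist_force": force on the tool from outside, world axes, zero at the start; "ft_torque": the same for the moment, N m; "finger_gap": finger opening in m; "grip_force": force on a finger pad.
Only numpy, scipy, OpenCV 4.12 (cv2) and the standard library are available. Lean on these libraries where they do the work, as an engineer would, in place of code of your own. Each camera call takes 0.05 s, during which the arm holds its last target. There are 200 camera calls.

TASK

Set out the soil-test items on the white board, each upright and centred in its square: the white dropper bottle in the far row between the black tin and the amber jar, and in the near row the brass weight in front of (on the robot's side of) the black tin, the red tin in front of the amber jar, and the blue tin between the weight and the red tin. Then stack the green tin squarely on top of the blue tin. Leave the black tin, the amber jar and the yellow tin where they are.

Things in the scene. Friction and masses are not known exactly. Their poses are not given: they have to be found in the camera images.
- board: Fixed white board on the bench, to the robot's left or right, 185 mm (x) by 270 mm (y), 6 mm thick, with six black-outlined 75 mm squares. Origin: centre of its underside; x points away from the robot (turned up to 0.3 rad), y to the left, z up. Square centres: x = -42.5 mm (near row) or +42.5 mm (far row), y = +85 (left), 0 (middle), -85 mm (right); top at z = 6 mm.
- plate: Fixed greenish glass plate lying on the bench on the other side from the board, 200 by 290 mm, 8 mm thick. Origin: centre of its underside, z up. Six items stand on it at the start, in two rows of three in no set order, centres 83 mm or more apart.
- tin_red: Closed round steel sample tin, red lid top and red band, 50 mm diameter, 34 mm high, flat top and bottom, about 90 g. Origin: centre of its underside, z up. Starts standing on the glass plate.
- tin_blue: Closed round steel sample tin, blue lid top and blue band, 50 mm diameter, 34 mm high, flat top and bottom, about 90 g. Origin: centre of its underside, z up. Starts standing on the glass plate.
- tin_green: Closed round steel sample tin, green lid top and green band, 50 mm diameter, 34 mm high, flat top and bottom, about 90 g. Origin: centre of its underside, z up. Starts standing on the glass plate.
- dropper: White plastic dropper bottle with an orange pointed nozzle: cylindrical body 34 mm diameter up to 48 mm high, then a shoulder and the nozzle to 78 mm; about 60 g. Origin: centre of its underside, z up. Starts standing on the glass plate.
- weight: Brass weight: cylinder 40 mm diameter and 42 mm high with a 24 mm knob on top, 62 mm high over all; about 500 g. Origin: centre of its underside, z up. Starts standing on the glass plate.
- tin_black: Closed round steel sample tin, black lid top and black band, 50 mm diameter, 34 mm high, flat top and bottom, about 90 g. Origin: centre of its underside, z up. Stands loose on the board's far row, in the left or the right square; not to be disturbed.
- jar: Amber glass jar with a brown lid, 48 mm diameter, 58 mm high, 140 g. Origin: centre of its underside, z up. Stands loose on the board's far row, at the other end from the black tin; not to be disturbed.
- tin_yellow: Closed round steel sample tin, yellow lid top and yellow band, 50 mm diameter, 34 mm high, flat top and bottom, about 90 g. Origin: centre of its underside, z up. Starts standing on the glass plate. Spare: not to be disturbed.
There are look-alikes about, which are no part of the job. Leave any turquoise look-alike of the weight alone.

How it is judged:
By the outcome, as a careful person would: the job done as asked, in the order asked, and still so for the second after the job is handed in, with the robot touching nothing.
It also fails if it takes over 128 s, if anything falls off the work surface, if the arm or the gripper's body presses on something with over 40 N, if the wrist force passes 120 N, or if a joint passes its speed limit or range.

## Working session

There is one attempt and no reset: what is moved stays moved. The work goes in short steps, Python scripts to look and compute and a tool call to move; the robot and the scene stay as the last step left them, time stands still between calls to the robot, and variables do not carry over. Pictures are saved under pics/ and viewed, at most 14 in all, crops included, and the job is handed in when it is done.

Besides the shell and the picture viewer there is one more tool, called after "Request:" as name(argument=value, ...) on one line, values as JSON. step_arm: Moves the arm, as the interface text tells. Its arguments: {"type":"object","properties":{"deltas":{"type":"array","items":{"type":"array","items":{"type":"number"}}},"newtons":{"type":"number"}},"required":["deltas"]}

```bash
mkdir -p pics; ls
python3 - <<'E'
from workcell import *
import cv2,numpy as np
s=get_state(); print(s)
try: print(grasp_offset)
except Exception as e: print(e)
for n in("scene","top"):
    c=read_camera(n); cv2.imwrite(f"pics/{n}0.png",c["image"][:,:,::-1]); np.savez(f"{n}0.npz",**c)
    print(n,c["K"].round(1).tolist(),c["world_from_camera"].round(3).tolist())
E
```

```text
pics
{'clock': 0.0, 'joint_pos': array([ 1.17438072e+00,  3.14038555e-01,  4.49807373e-02,  1.30362928e+00,
       -1.80196098e-05,  1.43118925e+00]), 'qvel': array([-0.00167486,  0.0010249 ,  0.00030895,  0.00031283,  0.00062581,
       -0.00084599]), 'tau': array([-4.17289721e-04, -4.80626571e+01,  2.98533082e+01,  1.95662782e-02,
       -2.06429099e-04,  3.30066491e-06]), 'tcp_pos': array([0.14586145, 0.55565039, 0.23038791]), 'orientation': array([-2.41662833e-04,  1.28051642e-01,  9.91767051e-01, -9.14018373e-04]), 'wrist_force': array([ 0.92937049, -0.48352947,  0.45225486]), 'ft_torque': array([-0.0607321 , -0.03497078, -0.00676327]), 'grip_force': 0.0, 'finger_gap': 0.08532076700783565}
0.0187
scene [[445.5, 0.0, 254.3], [0.0, 445.5, 189.0], [0.0, 0.0, 1.0]] [[0.404, 0.614, -0.678, 1.246], [0.915, -0.275, 0.296, -0.316], [-0.005, -0.74, -0.673, 0.785], [0.0, 0.0, 0.0, 1.0]]
top [[357.5, 0.0, 250.8], [0.0, 357.5, 194.7], [0.0, 0.0, 1.0]] [[-0.012, -0.999, 0.042, 0.433], [-1.0, 0.013, 0.007, 0.006], [-0.008, -0.042, -0.999, 0.912], [0.0, 0.0, 0.0, 1.0]]
```

View pics/scene0.png

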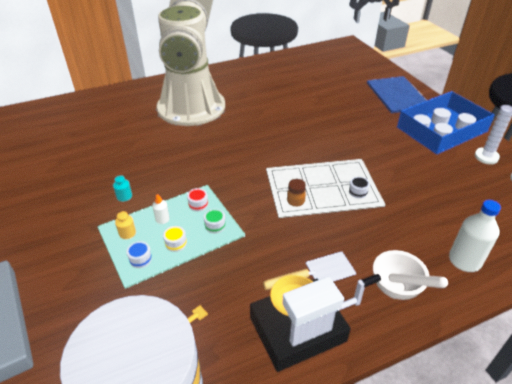

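View pics/top0.png

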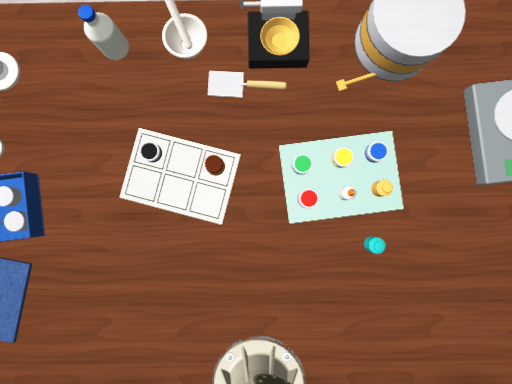

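The scene shows the plate on the robot's right: green (302,163), yellow (343,157) and blue (377,151) in the far row, red (309,198), dropper (348,193) and weight (384,188) in the near row. The turquoise decoy is at (376,245). The board is on the left, with the black tin far-left (150,151) and the jar far-right (214,165).

```bash
cat > h.py <<'E'
import cv2,numpy as np
def ray(c,uv,z):
    K,T=c["K"],c["world_from_camera"]
    uv=np.atleast_2d(uv).astype(float)
    d=(T[:3,:3]@np.linalg.inv(K)@np.c_[uv,np.ones(len(uv))].T).T
    o=T[:3,3]; return (o+d*((z-o[2])/d[:,2])[:,None])[:,:2]
H={"red":(0,6,130),"green":(65,80,130),"yellow":(26,33,130),"blue":(105,122,130),"weight":(16,24,130),"turq":(87,97,130)}
def blob(c,name,near,r=18,lo=None):
    hsv=cv2.cvtColor(c["image"],cv2.COLOR_RGB2HSV); h=hsv[...,0].astype(int); a,b,s=H[name]
    m=((h>=a)&(h<=b)|((name=="red")&(h>174)))&(hsv[...,1]>s)&(hsv[...,2]>70)
    k=np.zeros(m.shape,np.uint8); cv2.circle(k,tuple(int(v) for v in near),r,1,-1); m=(m&(k>0)).astype(np.uint8)
    cs,_=cv2.findContours(m,cv2.RETR_EXTERNAL,cv2.CHAIN_APPROX_NONE)
    if not cs: return None
    q=max(cs,key=cv2.contourArea); (x,y),rad=cv2.minEnclosingCircle(q)
    return np.array([x,y]),rad,cv2.contourArea(q)
def proj(c,p):
    T=np.linalg.inv(c["world_from_camera"]); q=T[:3,:3]@np.asarray(p)+T[:3,3]; u=c["K"]@q; return u[:2]/u[2]
E
python3 - <<'E'
from h import *
c=np.load("top0.npz"); im=c["image"]; s=np.load("scene0.npz")
for n,p,z in [("green",(302,163),.042),("yellow",(343,157),.042),("blue",(377,151),.042),("red",(309,198),.042),("weight",(384,188),.05),("turq",(376,245),.07)]:
    b=blob(c,n,p); w=ray(c,b[0],z)[0]; ps=proj(s,[*w,z]); b2=blob(s,n,ps)
    print(n,b[0],b[1:],(w*1e3).round(1), "scene",None if b2 is None else ((ray(s,b2[0],z)[0]*1e3).round(1),b2[1]))
# white board, plate
hsv=cv2.cvtColor(im,cv2.COLOR_RGB2HSV)
def quad(m,box,z,n):
    k=np.zeros(m.shape,np.uint8); x0,y0,x1,y1=box; k[y0:y1,x0:x1]=m[y0:y1,x0:x1]
    k=cv2.morphologyEx(k,cv2.MORPH_OPEN,np.ones((3,3),np.uint8))
    pts=np.argwhere(k)[:,::-1]; W=ray(c,pts,z).astype(np.float32)*1e3
    r=cv2.minAreaRect(W); print(n,r)
    return r
quad(((hsv[...,1]<60)&(hsv[...,2]>150)).astype(np.uint8),(110,120,250,230),.006,"board")
quad(((abs(hsv[...,0].astype(int)-82)<12)&(hsv[...,1]>25)&(hsv[...,2]>150)).astype(np.uint8),(270,125,412,228),.008,"plate")
a=cv2.resize(im[120:230,110:260],None,fx=5,fy=5,interpolation=cv2.INTER_CUBIC); b=cv2.resize(im[130:225,280:405],None,fx=5,fy=5,interpolation=cv2.INTER_CUBIC)
cv2.imwrite("pics/b.png",a[:,:,::-1]); cv2.imwrite("pics/p.png",b[:,:,::-1])
E
```

```text
green [302.48318481 163.0630188 ] (7.7624711990356445, 168.0) [ 545.4 -114.2] scene (array([ 539.8, -112.6]), 7.762187480926514)
yellow [343.65383911 156.19230652] (7.864527702331543, 173.0) [ 560.9 -214.9] scene (array([ 557.8, -214.1]), 8.631438255310059)
blue [378.16177368 150.6985321 ] (7.8861918449401855, 173.5) [ 573.2 -299.3] scene (array([ 570.9, -298.3]), 8.860122680664062)
red [308.5 198. ] (8.01570987701416, 175.0) [ 459.9 -127.2] scene (array([ 454.9, -126.1]), 7.566473007202148)
weight [381.92498779 188.        ] (10.124618530273438, 96.0) [ 481.5 -303. ] scene (array([ 492.5, -307.5]), 13.601571083068848)
turq [374. 245.] (10.440406799316406, 250.0) [ 347.2 -273.6] scene (array([ 379.4, -286.1]), 9.924817085266113)
board ((522.3236083984375, 194.0099639892578), (271.39654541015625, 186.0733642578125), 74.43476104736328)
plate ((514.5076904296875, -213.31484985351562), (198.1781463623047, 288.7690734863281), 6.643447399139404)
```

View pics/b.png

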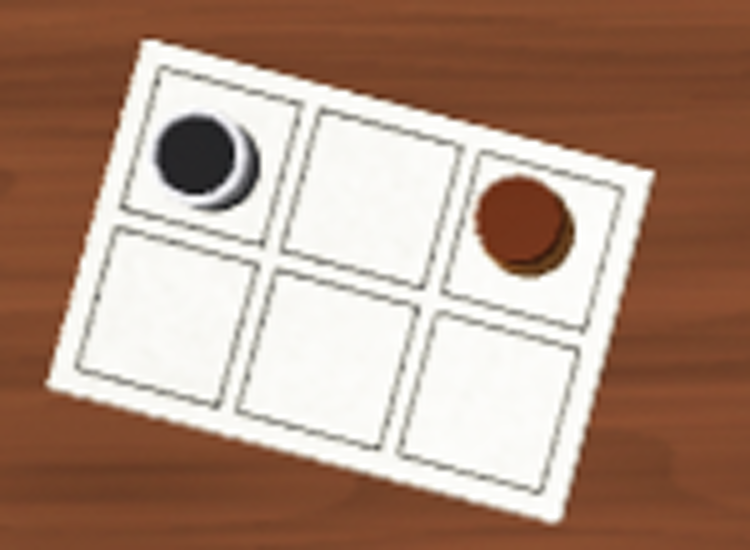

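View pics/p.png

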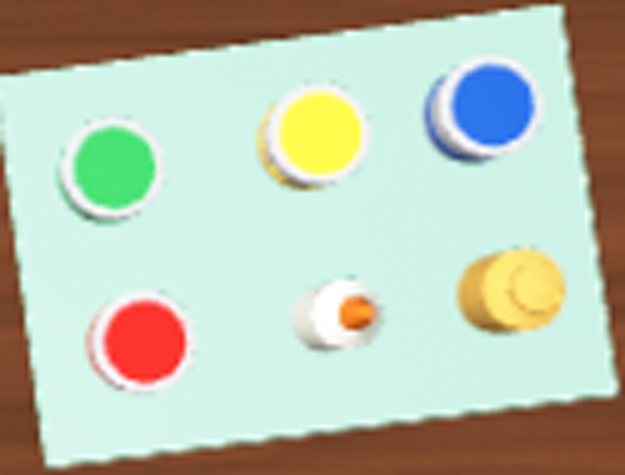

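Board crop: the squares are clean, with the black tin in far-left and the jar in far-right, both centred. On the plate crop, the dropper's shoulder is at about (348,192.6), its nozzle at (351.6,192.4), and the weight's knob at (387.4,187.4).

Run:
```python
from h import *
c=np.load("top0.npz");s=np.load("scene0.npz"); im=c["image"]
for n,p,z in [("dshoulder",(347.7,192.5),.056),("dtip",(352.,192.3),.08),("knob",(387.2,187.4),.07),("wtop",(383.5,188),.05)]:
    w=ray(c,p,z)[0]*1e3; print(n,w.round(1))
# dropper shoulder in top: white mask
hsv=cv2.cvtColor(im,cv2.COLOR_RGB2HSV)
for c_,n,z in((c,"top",.0),(s,"scene",0)):
    for what,X in(("red",(.46,-.127,.042)),("dropper",(.474,-.214,.05)),("weight",(.486,-.303,.05))):
        u=np.round(proj(c_,X)).astype(int); zm=c_["z_map"]; P=[]
        for v in range(u[1]-22,u[1]+22):
            for uu in range(u[0]-22,u[0]+22):
                d=zm[v,uu]
                if d>0:
                    q=c_["world_from_camera"]@np.array([(uu-c_["K"][0,2])/c_["K"][0,0]*d,(v-c_["K"][1,2])/c_["K"][1,1]*d,d,1]); P.append(q[:3])
        P=np.array(P)*1e3; P=P[np.hypot(*(P[:,:2]-np.array(X[:2])*1e3).T)<38]
        for lo,hi in((25,45),(45,60),(60,90)):
            Q=P[(P[:,2]>lo)&(P[:,2]<hi)]
            if len(Q)>3: print(n,what,lo,len(Q),((Q.min(0)+Q.max(0))/2).round(1),np.ptp(Q,axis=0).round(0))
```

```text
dshoulder [ 471.4 -218.9]
dtip [ 470.6 -222.6]
knob [ 481.6 -308.2]
wtop [ 481.4 -306.8]
top red 25 327 [ 461.1 -126.2   35.9] [47. 48. 18.]
top red 45 6 [ 460.8 -126.7   45.3] [32. 32.  0.]
top dropper 25 23 [ 472.1 -210.2   35.3] [31. 12. 17.]
top dropper 45 84 [ 471.4 -220.8   52.9] [31. 32. 14.]
top dropper 60 86 [ 472.2 -221.9   73.4] [24. 26. 27.]
top weight 25 42 [ 483.5 -295.    35. ] [37. 13. 19.]
top weight 45 138 [ 482.8 -308.2   50.2] [37. 41. 10.]
top weight 60 84 [ 483.8 -307.3   66.7] [21. 22. 13.]
scene red 25 309 [ 460.1 -126.5   34.9] [51. 49. 20.]
scene red 45 5 [ 459.3 -133.4   45.8] [25. 26.  2.]
scene dropper 25 85 [ 479.7 -222.2   35. ] [19. 33. 20.]
scene dropper 45 97 [ 473.5 -221.6   52.6] [31. 33. 15.]
scene dropper 60 92 [ 475.2 -221.9   74. ] [19. 25. 28.]
scene weight 25 113 [ 492.5 -308.3   34.8] [22. 39. 20.]
scene weight 45 145 [ 486.2 -308.5   51.7] [33. 39. 13.]
scene weight 60 85 [ 482.6 -308.7   66.6] [23. 23. 13.]
```

Request:
step_arm(deltas=[[32.6,-37,0,0,0,-7,0.4],[32.6,-37,0,0,0,-7,0.4],[32.6,-37,0,0,0,-7,0.4],[32.6,-37,0,0,0,-7,0.4],[32.6,-37,0,0,0,-7,0.4]])

```text
clock: 0.6
tcp_pos: [0.3097, 0.3695, 0.231]
orientation: [-0.0, 0.422, 0.906, -0.0]
wrist_force: [0.0, 0.2, 0.4]
finger_gap: 0.0598
grip_force: 0.0
```

Request:
step_arm(deltas=[[32.6,-37,0,0,0,0,0.4],[32.6,-37,0,0,0,0,0.4],[32.6,-37,0,0,0,0,0.4],[32.6,-37,0,0,0,0,0.4],[32.6,-37,0,0,0,0,0.4]])

```text
clock: 1.1
tcp_pos: [0.4729, 0.1844, 0.2311]
orientation: [-0.0, 0.42, 0.907, -0.0]
wrist_force: [0.4, 1.0, -0.3]
finger_gap: 0.0597
grip_force: 0.0
```

Request:
step_arm(deltas=[[0,-50,0,0,0,0,0.4],[0,-50,0,0,0,0,0.4],[0,-50,0,0,0,0,0.4],[0,-50,0,0,0,0,0.4],[0,-50,0,0,0,0,0.4]])

```text
clock: 1.6
tcp_pos: [0.4715, -0.0657, 0.2311]
orientation: [-0.0, 0.42, 0.907, 0.0]
wrist_force: [1.4, -0.2, 0.1]
finger_gap: 0.0601
grip_force: 0.0
```

Request:
step_arm(deltas=[[0,-50,0,0,0,0,0.4],[0,-45,-15,0,0,0,0.4],[0,-35,-35,0,0,0,0.4],[0,-20,-20,0,0,0,0.4],[0,0,0,0,0,0,0.4]])

```text
clock: 2.1
tcp_pos: [0.4699, -0.2152, 0.1577]
orientation: [-0.003, 0.422, 0.907, 0.0]
wrist_force: [1.1, 0.2, -0.1]
finger_gap: 0.0597
grip_force: 0.0
```

Request:
step_arm(deltas=[[0,-7,-10,0,0,0,0.4],[0,0,-35,0,0,0,0.4],[0,0,-40,0,0,0,0.4],[0,0,-35,0,0,0,0.4],[0,0,-20,0,0,0,0.4]])

```text
clock: 2.6
tcp_pos: [0.4713, -0.2191, 0.0194]
orientation: [-0.001, 0.42, 0.908, 0.0]
wrist_force: [0.2, 0.2, -0.5]
finger_gap: 0.0598
grip_force: 0.0
```

Request:
step_arm(deltas=[[0,0,0,0,0,0,-0.4],[0,0,0,0,0,0,-0.4],[0,0,0,0,0,0,-0.4],[0,0,0,0,0,0,-0.4],[0,0,0,0,0,0,-0.4]], newtons=25)

```text
clock: 3.1
tcp_pos: [0.4729, -0.2213, 0.0225]
orientation: [0.001, 0.42, 0.907, -0.0]
wrist_force: [0.7, 0.5, -0.4]
finger_gap: 0.0332
grip_force: 25.8
```

Request:
step_arm(deltas=[[0,0,30,0,0,0,-0.4],[0,0,40,0,0,0,-0.4],[5,22,40,0,0,0,-0.4],[10,44,10,0,0,0,-0.4],[10,48,0,0,0,0,-0.4]])

```text
clock: 3.6
tcp_pos: [0.4995, -0.1075, 0.1449]
orientation: [0.004, 0.422, 0.907, 0.0]
wrist_force: [1.0, 0.7, -1.1]
finger_gap: 0.0335
grip_force: 25.8
```

Request:
step_arm(deltas=[[10,48,0,0,0,0,-0.4],[10,48,0,0,0,0,-0.4],[10,48,0,0,0,0,-0.4],[10,48,0,0,0,0,-0.4],[10,45,0,0,0,0,-0.4]])

```text
clock: 4.1
tcp_pos: [0.5473, 0.1324, 0.1421]
orientation: [0.001, 0.42, 0.907, 0.0]
wrist_force: [0.7, -0.7, -0.9]
finger_gap: 0.0331
grip_force: 25.8
```

Request:
step_arm(deltas=[[10,32,0,0,0,0,-0.4],[6,21,0,0,0,0,-0.4],[0,0,-40,0,0,0,-0.4],[0,0,-20,0,0,0,-0.4],[0,0,0,0,0,0,-0.4]])

```text
clock: 4.6
tcp_pos: [0.5604, 0.183, 0.0784]
orientation: [-0.002, 0.42, 0.907, -0.002]
wrist_force: [-0.6, 0.1, -1.2]
finger_gap: 0.0331
grip_force: 25.8
```

Run:
```python
from workcell import *
from h import *
c=read_camera("top"); np.savez("top1.npz",**c); s=read_camera("scene")
st=get_state(); print(st["tcp_pos"],st["finger_gap"])
a=cv2.resize(s["image"][130:250,250:410],None,fx=4,fy=4); b=cv2.resize(c["image"][110:240,100:270],None,fx=4,fy=4)
a=cv2.resize(a,(400,300));b=cv2.resize(b,(400,306))[:300]
cv2.imwrite("pics/d1.png",np.hstack([a,b])[:,:,::-1])
```

```text
[0.56306214 0.18310217 0.08182956] 0.03354839851111076
```

View pics/d1.png

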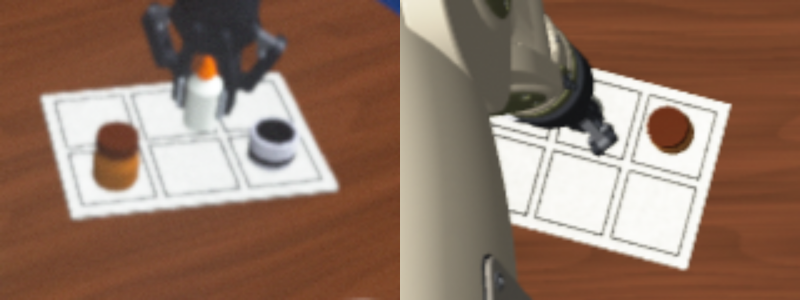

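The scene half shows the dropper held upright above the far-middle square, clear of the jar and the black tin. In the top half the arm blocks the view. Lowering.

Request:
step_arm(deltas=[[0,0,-30,0,0,0,-0.4],[0,0,-20,0,0,0,-0.4],[0,0,-8,0,0,0,-0.4],[0,0,-4,0,0,0,-0.4],[0,0,0,0,0,0,-0.4]])

```text
clock: 5.2
tcp_pos: [0.564, 0.1832, 0.0204]
orientation: [0.001, 0.42, 0.907, 0.001]
wrist_force: [0.7, -0.9, -0.7]
finger_gap: 0.0332
grip_force: 25.8
```

Request:
step_arm(deltas=[[0,0,0,0,0,0,-0.4],[0,0,0,0,0,0,0.1],[0,0,0,0,0,0,0.1],[0,0,0,0,0,0,0.1],[0,0,20,0,0,0,0.2]])

```text
clock: 5.7
tcp_pos: [0.5609, 0.1828, 0.0372]
orientation: [-0.002, 0.42, 0.907, -0.001]
wrist_force: [0.7, 0.5, 0.4]
finger_gap: 0.0514
grip_force: 0.0
```

Request:
step_arm(deltas=[[0,0,40,0,0,0,0.2],[0,0,40,0,0,0,0.2],[-5,-24,25,0,0,0,0.4],[-7,-46,0,0,0,0,0.4],[-7,-49,0,0,0,0,0.4]])

```text
clock: 6.2
tcp_pos: [0.5448, 0.0638, 0.1459]
orientation: [0.002, 0.419, 0.908, 0.001]
wrist_force: [0.2, -0.9, -0.1]
finger_gap: 0.06
grip_force: 0.0
```

Request:
step_arm(deltas=[[-7,-49,0,0,0,0,0.4],[-7,-49,0,0,0,0,0.4],[-7,-49,0,0,0,0,0.4],[-8,-49,0,0,0,0,0.4],[-8,-49,0,0,0,0,0.4]])

```text
clock: 6.7
tcp_pos: [0.5066, -0.1827, 0.1447]
orientation: [0.0, 0.42, 0.907, 0.0]
wrist_force: [1.7, -0.8, -0.2]
finger_gap: 0.0598
grip_force: 0.0
```

Request:
step_arm(deltas=[[-8,-49,0,0,0,0,0.4],[-8,-49,0,0,0,0,0.4],[-8,-29,0,0,0,0,0.4],[0,0,0,0,0,0,0.4],[0,0,0,0,0,0,0.4]])

```text
clock: 7.2
tcp_pos: [0.4826, -0.3083, 0.1442]
orientation: [-0.0, 0.421, 0.907, 0.0]
wrist_force: [0.0, 0.6, 0.1]
finger_gap: 0.0596
grip_force: 0.0
```

Run:
```python
from workcell import *
from h import *
c=read_camera("top"); s=read_camera("scene")
st=get_state(); print(st["tcp_pos"],st["finger_gap"])
def drop(c,X):
    zm=c["z_map"]; v,u=np.nonzero(zm>0); d=zm[v,u]
    P=np.c_[(u-c["K"][0,2])/c["K"][0,0]*d,(v-c["K"][1,2])/c["K"][1,1]*d,d,np.ones(len(d))]@c["world_from_camera"].T*1
    P=P[:,:3]*1e3; P=P[np.hypot(*(P[:,:2]-X).T)<38]
    for lo,hi in((42,58),(58,95)):
        Q=P[(P[:,2]>lo)&(P[:,2]<hi)]; print(len(Q),((Q.min(0)+Q.max(0))/2).round(1),np.ptp(Q,axis=0).round(0))
drop(c,(563,183));drop(s,(563,183))
a=cv2.resize(s["image"][130:250,250:410],(400,300)); b=cv2.resize(c["image"][110:240,100:270],(400,306))[:300]
cv2.imwrite("pics/d2.png",np.hstack([a,b])[:,:,::-1])
```

```text
[ 0.48306025 -0.30681269  0.14429776] 0.05978894057418464
86 [566.3 183.2  50.7] [32. 34. 14.]
78 [566.7 184.   71.5] [24. 25. 27.]
90 [568.6 182.2  50.5] [33. 34. 15.]
82 [567.3 182.2  72.4] [24. 25. 29.]
```

View pics/d2.png

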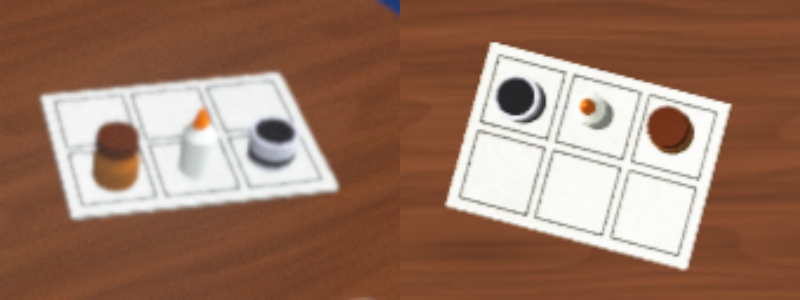

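The dropper stands upright in far-middle, about 3 mm off centre, and its neighbours haven't moved. Next is the weight.

Request:
step_arm(deltas=[[0,0,-25,0,0,0,0.5],[0,0,-40,0,0,0,0.5],[0,0,-35,0,0,0,0.5],[0,0,-24,0,0,0,0.5],[0,0,-10,0,0,0,0.5]])

```text
clock: 7.8
tcp_pos: [0.482, -0.3048, 0.0079]
orientation: [-0.002, 0.419, 0.908, 0.001]
wrist_force: [0.6, 0.7, -0.0]
finger_gap: 0.0641
grip_force: 0.0
```

Request:
step_arm(deltas=[[0,0,0,0,0,0,-0.3],[0,0,0,0,0,0,-0.3],[0,0,0,0,0,0,-0.3],[0,0,0,0,0,0,-0.3],[0,0,0,0,0,0,-0.3]], newtons=70)

```text
clock: 8.3
tcp_pos: [0.4838, -0.308, 0.0114]
orientation: [0.001, 0.42, 0.907, 0.0]
wrist_force: [0.4, 1.7, 1.7]
finger_gap: 0.0382
grip_force: 71.1
```

Request:
step_arm(deltas=[[0,0,25,0,0,0,-0.3],[0,0,40,0,0,0,-0.3],[0,20,40,0,0,0,-0.3],[2,40,25,0,0,0,-0.3],[2,48,0,0,0,0,-0.3]])

```text
clock: 8.8
tcp_pos: [0.4898, -0.2018, 0.1448]
orientation: [0.005, 0.422, 0.907, -0.001]
wrist_force: [2.1, 0.4, -5.5]
finger_gap: 0.0381
grip_force: 71.9
```

Request:
step_arm(deltas=[[2,49,0,0,0,0,-0.3],[2,49,0,0,0,0,-0.3],[2,49,0,0,0,0,-0.3],[2,49,0,0,0,0,-0.3],[2,49,0,0,0,0,-0.3]])

```text
clock: 9.3
tcp_pos: [0.4966, 0.0469, 0.1404]
orientation: [0.0, 0.421, 0.907, 0.0]
wrist_force: [1.4, 0.7, -5.7]
finger_gap: 0.0379
grip_force: 71.9
```

Request:
step_arm(deltas=[[2,49,0,0,0,0,-0.3],[2,49,0,0,0,0,-0.3],[2,49,0,0,0,0,-0.3],[0,48,0,0,0,0,-0.3],[0,32,-10,0,0,0,-0.3]])

```text
clock: 9.8
tcp_pos: [0.5036, 0.2756, 0.1314]
orientation: [0.001, 0.419, 0.908, 0.001]
wrist_force: [-0.0, -0.8, -4.0]
finger_gap: 0.0382
grip_force: 71.9
```

Request:
step_arm(deltas=[[0,15,-20,0,0,0,-0.3],[0,0,-40,0,0,0,-0.3],[0,0,-35,0,0,0,-0.3],[0,0,0,0,0,0,-0.3],[0,0,0,0,0,0,-0.3]])

```text
clock: 10.3
tcp_pos: [0.5024, 0.2868, 0.0351]
orientation: [-0.001, 0.42, 0.907, -0.001]
wrist_force: [0.5, -0.5, -4.5]
finger_gap: 0.0379
grip_force: 72.4
```

Request:
step_arm(deltas=[[0,0,-14,0,0,0,-0.3],[0,0,-8,0,0,0,-0.3],[0,0,-4,0,0,0,-0.3],[0,0,-1,0,0,0,-0.3],[0,0,0,0,0,0,-0.3]])

```text
clock: 10.8
tcp_pos: [0.5036, 0.2872, 0.0094]
orientation: [0.001, 0.42, 0.907, 0.0]
wrist_force: [-0.8, -1.2, -1.3]
finger_gap: 0.0383
grip_force: 72.6
```

Request:
step_arm(deltas=[[0,0,0,0,0,0,0.2],[0,0,0,0,0,0,0.25],[0,0,0,0,0,0,0.25],[0,0,0,0,0,0,0.25],[0,0,25,0,0,0,0.25]])

```text
clock: 11.3
tcp_pos: [0.5006, 0.2862, 0.0307]
orientation: [-0.002, 0.42, 0.907, -0.002]
wrist_force: [-0.0, -0.3, -1.2]
finger_gap: 0.0533
grip_force: 0.0
```

Request:
step_arm(deltas=[[0,0,40,0,0,0,0.25],[0,0,40,0,0,0,0.25],[-3,-25,25,0,0,0,0.5],[-6,-49,0,0,0,0,0.5],[-6,-49,0,0,0,0,0.5]])

```text
clock: 11.8
tcp_pos: [0.4889, 0.1637, 0.1398]
orientation: [0.002, 0.419, 0.908, 0.001]
wrist_force: [0.0, -1.0, -0.1]
finger_gap: 0.0639
grip_force: 0.0
```

Request:
step_arm(deltas=[[-6,-49,0,0,0,0,0.5],[-6,-49,0,0,0,0,0.5],[-6,-49,0,0,0,0,0.5],[-6,-49,0,0,0,0,0.5],[-3,-49,0,0,0,0,0.5]])

```text
clock: 12.3
tcp_pos: [0.4604, -0.0826, 0.1387]
orientation: [0.0, 0.42, 0.907, 0.0]
wrist_force: [1.4, 0.3, 0.1]
finger_gap: 0.0641
grip_force: 0.0
```

Request:
step_arm(deltas=[[0,-31,0,0,0,0,0.5],[0,-15,0,0,0,0,0.5],[0,0,0,0,0,0,0.5],[0,0,0,0,0,0,0.5]])

```text
clock: 12.7
tcp_pos: [0.4609, -0.1262, 0.1382]
orientation: [-0.0, 0.42, 0.907, 0.0]
wrist_force: [-0.3, 0.5, -0.3]
finger_gap: 0.0642
grip_force: 0.0
```

```bash
cat >> h.py <<'E'
def cl(c,X,bands):
    zm=c["z_map"]; v,u=np.nonzero(zm>0); d=zm[v,u]
    P=np.c_[(u-c["K"][0,2])/c["K"][0,0]*d,(v-c["K"][1,2])/c["K"][1,1]*d,d,np.ones(len(d))]@c["world_from_camera"].T
    P=P[:,:3]*1e3; P=P[np.hypot(*(P[:,:2]-X).T)<36]
    for lo,hi in bands:
        Q=P[(P[:,2]>lo)&(P[:,2]<hi)]
        if len(Q)>3: print(X,len(Q),((Q.min(0)+Q.max(0))/2).round(1),np.ptp(Q,axis=0).round(0))
E
python3 - <<'E'
from workcell import *
from h import *
c=read_camera("top"); s=read_camera("scene"); st=get_state(); print(st["tcp_pos"],st["clock"])
for k in(c,s):
    cl(k,(504.2,287.3),((38,52),(55,80)));cl(k,(586,264.5),((30,44),));cl(k,(540.4,100.7),((40,70),));cl(k,(563,183),((42,58),))
a=cv2.resize(s["image"][130:250,250:410],(400,300)); b=cv2.resize(c["image"][110:240,100:270],(400,306))[:300]
cv2.imwrite("pics/w2.png",np.hstack([a,b])[:,:,::-1])
E
```

```text
[ 0.46094152 -0.12546656  0.13821546] 12.8
(504.2, 287.3) 140 [505.1 287.2  45.1] [37. 39. 14.]
(504.2, 287.3) 80 [506.1 287.4  66.8] [22. 22. 10.]
(586, 264.5) 331 [581.8 263.4  37.2] [47. 49. 14.]
(540.4, 100.7) 264 [544.8 102.7  57.9] [41. 42. 20.]
(563, 183) 82 [566.3 183.4  50.1] [32. 33. 16.]
(504.2, 287.3) 113 [506.3 286.2  45.6] [37. 40. 13.]
(504.2, 287.3) 62 [505.5 287.5  63.1] [23. 25. 16.]
(586, 264.5) 258 [582.3 262.9  36.9] [48. 50. 14.]
(540.4, 100.7) 275 [545.4 101.6  54.3] [42. 41. 28.]
(563, 183) 87 [568.4 182.8  50. ] [30. 34. 16.]
```

View pics/w2.png

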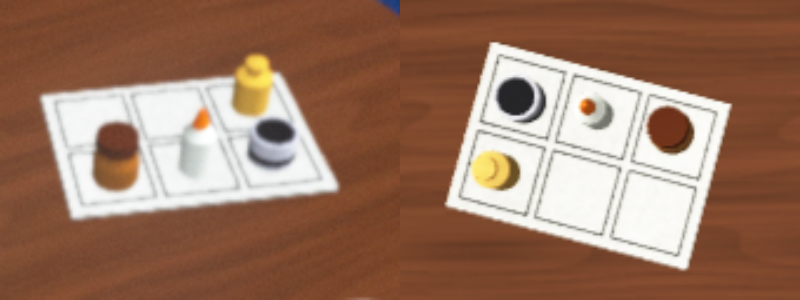

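Weight upright in near-left, within 2 mm. Next is the red tin.

Request:
step_arm(deltas=[[0,0,-25,0,0,0,0.6],[0,0,-40,0,0,0,0.6],[0,0,-35,0,0,0,0.6],[0,0,-19,0,0,0,0.6],[0,0,-10,0,0,0,0.6]])

```text
clock: 13.3
tcp_pos: [0.4597, -0.1247, 0.0074]
orientation: [-0.002, 0.419, 0.908, 0.0]
wrist_force: [0.3, 0.4, 0.4]
finger_gap: 0.0683
grip_force: 0.0
```

Request:
step_arm(deltas=[[0,0,0,0,0,0,0],[0,0,0,0,0,0,0],[0,0,0,0,0,0,0],[0,0,0,0,0,0,0],[0,0,0,0,0,0,0]], newtons=30)

```text
clock: 13.8
tcp_pos: [0.4616, -0.1271, 0.0101]
orientation: [0.001, 0.42, 0.907, 0.0]
wrist_force: [-0.7, -0.1, -0.4]
finger_gap: 0.0492
grip_force: 31.1
```

Request:
step_arm(deltas=[[0,0,25,0,0,0,0],[0,0,40,0,0,0,0],[0,15,35,0,0,0,0],[-2,40,0,0,0,0,0],[-2,48,0,0,0,0,0]])

```text
clock: 14.3
tcp_pos: [0.4589, -0.0243, 0.1114]
orientation: [0.002, 0.422, 0.907, 0.001]
wrist_force: [0.8, 1.5, -1.0]
finger_gap: 0.0492
grip_force: 31.5
```

Request:
step_arm(deltas=[[0,49,0,0,0,0,0],[0,49,0,0,0,0,0],[0,35,0,0,0,0,0],[0,15,-20,0,0,0,0],[0,0,-40,0,0,0,0]])

```text
clock: 14.8
tcp_pos: [0.4605, 0.1268, 0.0518]
orientation: [0.004, 0.419, 0.908, 0.002]
wrist_force: [0.7, -1.0, -1.9]
finger_gap: 0.0493
grip_force: 31.5
```

Request:
step_arm(deltas=[[0,0,-25,0,0,0,0],[0,0,-10,0,0,0,0],[0,0,-5,0,0,0,0],[0,0,-2,0,0,0,0],[0,0,0,0,0,0,0]])

```text
clock: 15.3
tcp_pos: [0.4581, 0.124, 0.0082]
orientation: [0.001, 0.421, 0.907, 0.0]
wrist_force: [-0.3, 0.5, -0.3]
finger_gap: 0.0494
grip_force: 31.5
```

Request:
step_arm(deltas=[[0,0,0,0,0,0,0.5],[0,0,0,0,0,0,0.5],[0,0,0,0,0,0,0.5],[0,0,20,0,0,0,0.5],[0,0,35,0,0,0,0.5]])

```text
clock: 15.8
tcp_pos: [0.4549, 0.1239, 0.0612]
orientation: [-0.002, 0.42, 0.907, -0.001]
wrist_force: [-0.0, -0.0, 0.1]
finger_gap: 0.0643
grip_force: 0.0
```

Request:
step_arm(deltas=[[0,0,40,0,0,0,0.5],[5,-20,35,0,0,0,0.6],[12,-42,0,0,0,0,0.6],[13,-47,0,0,0,0,0.6],[13,-47,0,0,0,0,0.6]])

```text
clock: 16.3
tcp_pos: [0.5008, -0.0332, 0.1384]
orientation: [0.001, 0.42, 0.908, 0.0]
wrist_force: [0.2, -0.1, -0.0]
finger_gap: 0.0682
grip_force: 0.0
```

Request:
step_arm(deltas=[[13,-47,0,0,0,0,0.6],[13,-47,0,0,0,0,0.6],[13,-47,0,0,0,0,0.6],[13,-47,0,0,0,0,0.6],[13,-47,0,0,0,0,0.6]])

```text
clock: 16.8
tcp_pos: [0.5653, -0.2689, 0.1376]
orientation: [0.0, 0.42, 0.907, 0.0]
wrist_force: [0.7, 0.8, -0.3]
finger_gap: 0.0683
grip_force: 0.0
```

Request:
step_arm(deltas=[[8,-32,0,0,0,0,0.6],[0,0,0,0,0,0,0.6],[0,0,0,0,0,0,0.6],[0,0,0,0,0,0,0.6]])

```text
clock: 17.2
tcp_pos: [0.5726, -0.2976, 0.1372]
orientation: [-0.001, 0.42, 0.908, 0.0]
wrist_force: [-0.5, -0.4, 0.6]
finger_gap: 0.068
grip_force: 0.0
```

Run:
```python
from workcell import *
from h import *
c=read_camera("top"); s=read_camera("scene"); st=get_state(); print(st["tcp_pos"],st["clock"])
b=blob(c,"red",proj(c,(.4586,.1235,.04))); print("red",(ray(c,b[0],.04)*1e3).round(1))
for k in(c,s):
    cl(k,(458.6,123.5),((25,45),)); cl(k,(573,-299),((25,45),)); cl(k,(545,-114),((25,45),))
```

```text
[ 0.57287872 -0.29729303  0.13757164] 17.3
red [[459.4 124. ]]
(458.6, 123.5) 327 [459.6 123.8  34.8] [47. 47. 18.]
(573, -299) 350 [ 573.2 -297.1   35. ] [48. 49. 20.]
(545, -114) 330 [ 545.6 -113.1   35.3] [49. 49. 19.]
(458.6, 123.5) 258 [460.2 124.9  34.5] [52. 50. 19.]
(573, -299) 420 [ 572.9 -298.4   35. ] [51. 49. 20.]
(545, -114) 344 [ 545.2 -113.3   35. ] [52. 49. 20.]
```

Request:
step_arm(deltas=[[0,1,-25,0,0,0,0.6],[0,0,-40,0,0,0,0.6],[0,0,-35,0,0,0,0.6],[0,0,-18,0,0,0,0.6],[0,0,-10,0,0,0,0.6]])

```text
clock: 17.8
tcp_pos: [0.5718, -0.2956, 0.0074]
orientation: [-0.002, 0.42, 0.908, 0.0]
wrist_force: [0.6, 0.2, -0.0]
finger_gap: 0.068
grip_force: 0.0
```

Request:
step_arm(deltas=[[0,0,0,0,0,0,0],[0,0,0,0,0,0,0],[0,0,0,0,0,0,0],[0,0,0,0,0,0,0],[0,0,0,0,0,0,0]])

```text
clock: 18.3
tcp_pos: [0.5736, -0.2982, 0.0103]
orientation: [0.001, 0.42, 0.907, -0.0]
wrist_force: [0.5, -0.2, -0.7]
finger_gap: 0.049
grip_force: 31.2
```

Request:
step_arm(deltas=[[0,0,25,0,0,0,0],[0,0,40,0,0,0,0],[0,0,40,0,0,0,0],[-5,20,35,0,0,0,0],[-8,40,0,0,0,0,0]])

```text
clock: 18.8
tcp_pos: [0.5637, -0.2417, 0.1557]
orientation: [0.006, 0.422, 0.907, -0.001]
wrist_force: [0.8, 0.6, -0.4]
finger_gap: 0.0494
grip_force: 31.5
```

Request:
step_arm(deltas=[[-9,48,0,0,0,0,0],[-9,48,0,0,0,0,0],[-9,48,0,0,0,0,0],[-9,48,0,0,0,0,0],[-9,48,0,0,0,0,0]])

```text
clock: 19.3
tcp_pos: [0.5146, 0.0038, 0.1499]
orientation: [0.001, 0.421, 0.907, 0.0]
wrist_force: [1.3, 1.0, -0.2]
finger_gap: 0.0495
grip_force: 31.5
```

Request:
step_arm(deltas=[[-9,48,0,0,0,0,0],[-9,48,0,0,0,0,0],[-9,48,0,0,0,0,0],[-5,36,0,0,0,0,0],[-3,23,0,0,0,0,0]])

```text
clock: 19.8
tcp_pos: [0.4793, 0.2078, 0.1499]
orientation: [0.0, 0.419, 0.908, 0.001]
wrist_force: [0.5, 0.5, -1.8]
finger_gap: 0.0493
grip_force: 31.5
```

Request:
step_arm(deltas=[[0,0,-40,0,0,0,0],[0,0,-40,0,0,0,0],[0,0,-30,0,0,0,0],[0,0,-20,0,0,0,0],[0,0,-8,0,0,0,0]])

```text
clock: 20.3
tcp_pos: [0.4785, 0.2048, 0.0095]
orientation: [-0.001, 0.42, 0.907, -0.001]
wrist_force: [-0.7, 0.5, -1.2]
finger_gap: 0.0492
grip_force: 31.6
```

Request:
step_arm(deltas=[[0,0,-4,0,0,0,0],[0,0,0,0,0,0,0],[0,0,0,0,0,0,0.45],[0,0,0,0,0,0,0.45],[0,0,0,0,0,0,0.45]])

```text
clock: 20.8
tcp_pos: [0.4808, 0.2053, 0.0081]
orientation: [0.001, 0.42, 0.907, 0.001]
wrist_force: [-1.1, 0.2, 0.3]
finger_gap: 0.0618
grip_force: 0.0
```

Request:
step_arm(deltas=[[0,0,25,0,0,0,0.45],[0,0,40,0,0,0,0.45],[0,0,40,0,0,0,0.45],[8,-35,25,0,0,0,0.6],[9,-45,0,0,0,0,0.6]])

```text
clock: 21.3
tcp_pos: [0.5003, 0.1261, 0.1421]
orientation: [0.004, 0.418, 0.908, 0.002]
wrist_force: [0.7, -1.2, -0.1]
finger_gap: 0.0684
grip_force: 0.0
```

Request:
step_arm(deltas=[[10,-48,0,0,0,0,0.6],[10,-48,0,0,0,0,0.6],[10,-48,0,0,0,0,0.6],[10,-48,0,0,0,0,0.6],[8,-46,0,0,0,0,0.6]])

```text
clock: 21.8
tcp_pos: [0.5455, -0.1151, 0.1378]
orientation: [0.001, 0.421, 0.907, 0.0]
wrist_force: [1.8, 0.0, 1.0]
finger_gap: 0.0681
grip_force: 0.0
```

Run:
```python
from workcell import *
from h import *
c=read_camera("top"); s=read_camera("scene"); st=get_state(); print(st["tcp_pos"],st["clock"])
b=blob(c,"blue",proj(c,(.4814,.2054,.04))); print("blue",(ray(c,b[0],.04)*1e3).round(1))
for k in(c,s):
    cl(k,(481.4,205.4),((25,45),));cl(k,(458.6,123.5),((25,45),)); cl(k,(504,287),((40,52),))
```

```text
[ 0.54661516 -0.11861622  0.13764811] 21.9
blue [[482.5 204.4]]
(481.4, 205.4) 333 [482.6 204.1  34.8] [47. 48. 19.]
(458.6, 123.5) 328 [459.5 123.9  36. ] [47. 47. 15.]
(504, 287) 134 [505.  287.   46.2] [37. 38. 11.]
(481.4, 205.4) 247 [483.6 204.5  35. ] [51. 49. 19.]
(458.6, 123.5) 258 [460.9 124.3  34.6] [50. 49. 19.]
(504, 287) 108 [506.9 286.4  46.1] [39. 39. 12.]
```

Request:
step_arm(deltas=[[0,0,0,0,0,0,0.6],[0,0,-30,0,0,0,0.6],[0,0,-40,0,0,0,0.6],[0,0,-30,0,0,0,0.6],[0,0,-18,0,0,0,0.6]])

```text
clock: 22.4
tcp_pos: [0.543, -0.1103, 0.017]
orientation: [-0.002, 0.419, 0.908, 0.0]
wrist_force: [-0.8, 0.2, -0.2]
finger_gap: 0.0684
grip_force: 0.0
```

Request:
step_arm(deltas=[[0,0,-10,0,0,0,0.6],[0,0,0,0,0,0,0.6],[0,0,0,0,0,0,0],[0,0,0,0,0,0,0],[0,0,0,0,0,0,0]])

```text
clock: 22.9
tcp_pos: [0.5462, -0.113, 0.0107]
orientation: [0.001, 0.42, 0.907, 0.0]
wrist_force: [-0.8, 0.4, 3.1]
finger_gap: 0.0493
grip_force: 31.4
```

Request:
step_arm(deltas=[[0,0,0,0,0,0,0],[0,0,0,0,0,0,0]])

```text
clock: 23.1
tcp_pos: [0.5462, -0.113, 0.0107]
orientation: [0.001, 0.42, 0.907, 0.0]
wrist_force: [-0.7, 2.4, 6.3]
finger_gap: 0.0493
grip_force: 31.8
```

Request:
step_arm(deltas=[[0,0,25,0,0,0,0],[0,0,40,0,0,0,0],[0,0,40,0,0,0,0],[-4,20,25,0,0,0,0],[-8,38,0,0,0,0,0]])

```text
clock: 23.6
tcp_pos: [0.5367, -0.0571, 0.144]
orientation: [0.005, 0.422, 0.907, 0.001]
wrist_force: [0.8, 0.9, -1.2]
finger_gap: 0.0494
grip_force: 31.6
```

Request:
step_arm(deltas=[[-10,48,0,0,0,0,0],[-10,48,0,0,0,0,0],[-10,48,0,0,0,0,0],[-10,48,0,0,0,0,0],[-8,38,0,0,0,0,0]])

```text
clock: 24.1
tcp_pos: [0.484, 0.1774, 0.1396]
orientation: [0.0, 0.42, 0.908, 0.0]
wrist_force: [0.8, -0.2, -1.7]
finger_gap: 0.0493
grip_force: 31.6
```

Request:
step_arm(deltas=[[-4,22,0,0,0,0,0],[-1,8,-15,0,0,0,0],[0,0,-35,0,0,0,0],[0,0,-25,0,0,0,0],[0,0,0,0,0,0,0]])

```text
clock: 24.6
tcp_pos: [0.4768, 0.2044, 0.0611]
orientation: [-0.003, 0.42, 0.907, -0.002]
wrist_force: [-1.1, 0.1, -0.6]
finger_gap: 0.0489
grip_force: 31.6
```

Request:
step_arm(deltas=[[0,0,0,0,0,0,0],[0,0,0,0,0,0,0]])

```text
clock: 24.8
tcp_pos: [0.4813, 0.2053, 0.0659]
orientation: [0.001, 0.42, 0.907, 0.001]
wrist_force: [0.2, 0.7, -0.8]
finger_gap: 0.0495
grip_force: 31.6
```

Run:
```python
from workcell import *
from h import *
s=read_camera("scene"); st=get_state(); print(st["tcp_pos"],st["finger_gap"])
cv2.imwrite("pics/g1.png",cv2.resize(s["image"][130:230,260:400],None,fx=5,fy=5,interpolation=cv2.INTER_CUBIC)[:,:,::-1])
```

```text
[0.48153097 0.2053256  0.06604302] 0.04916651364749663
```

View pics/g1.png

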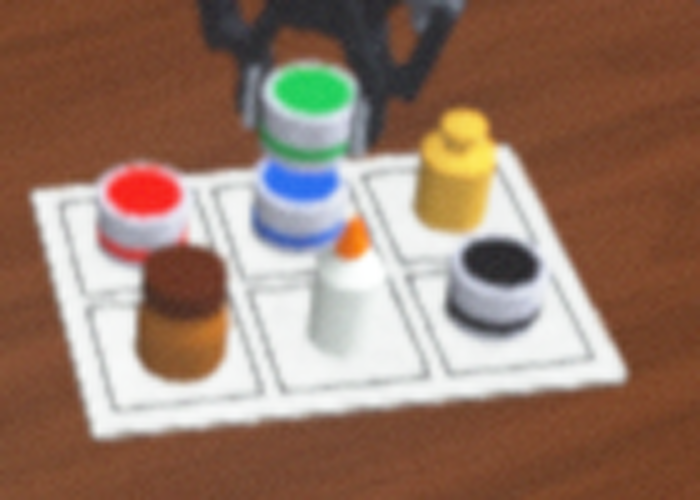

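The green tin is held level above the blue one, and the small sideways shift in the picture is what perspective would give. Lowering onto it.

Request:
step_arm(deltas=[[0,0,-12,0,0,0,0],[0,0,-6,0,0,0,0],[0,0,-3,0,0,0,0],[0,0,-2,0,0,0,0],[0,0,0,0,0,0,0]])

```text
clock: 25.35
tcp_pos: [0.4795, 0.205, 0.0427]
orientation: [-0.0, 0.42, 0.907, -0.0]
wrist_force: [-5.2, -1.9, 13.8]
finger_gap: 0.0493
grip_force: 32.9
```

Request:
step_arm(deltas=[[0,0,-0.5,0,0,0,0],[0,0,0,0,0,0,0],[0,0,0,0,0,0,0.4],[0,0,0,0,0,0,0.4],[0,0,0,0,0,0,0.4]])

```text
clock: 25.85
tcp_pos: [0.4801, 0.2051, 0.0406]
orientation: [-0.0, 0.42, 0.907, -0.0]
wrist_force: [0.1, 0.1, 0.2]
finger_gap: 0.0601
grip_force: 0.0
```

Request:
step_arm(deltas=[[0,0,20,0,0,0,0.4],[0,0,35,0,0,0,0.4],[0,0,40,0,0,0,0.4],[0,-35,20,0,0,0,0.4],[0,-45,0,0,0,0,0.4]])

```text
clock: 26.35
tcp_pos: [0.4827, 0.1259, 0.1592]
orientation: [0.003, 0.419, 0.908, 0.002]
wrist_force: [0.4, -0.3, -0.1]
finger_gap: 0.0598
grip_force: 0.0
```

Request:
step_arm(deltas=[[0,-45,0,0,0,0,0.4],[0,-45,0,0,0,0,0.4],[0,-45,0,0,0,0,0.4],[0,-30,0,0,0,0,0.4],[0,0,0,0,0,0,0.4]])

```text
clock: 26.85
tcp_pos: [0.4803, -0.0432, 0.1556]
orientation: [0.0, 0.423, 0.906, -0.0]
wrist_force: [-0.1, 0.7, 0.3]
finger_gap: 0.0599
grip_force: 0.0
```

Run:
```python
from workcell import *
from h import *
c=read_camera("top"); s=read_camera("scene"); st=get_state(); print(st["tcp_pos"],st["clock"])
b=blob(c,"green",proj(c,(.4814,.2054,.074))); print("green",(ray(c,b[0],.074)*1e3).round(1))
for k in(c,s):
    cl(k,(481.4,205.4),((55,80),)); cl(k,(481.4,205.4),((15,32),)); cl(k,(566,183),((42,58),))
    cl(k,(560,-215),((25,45),)); cl(k,(582,263),((30,44),));cl(k,(545,102),((40,70),))
a=cv2.resize(s["image"][120:240,240:400],(400,300)); b=cv2.resize(c["image"][110:240,100:270],(400,306))[:300]
cv2.imwrite("pics/f.png",np.hstack([a,b])[:,:,::-1])
```

```text
[ 0.47989215 -0.04027805  0.15547522] 26.95
green [[480.7 205. ]]
(481.4, 205.4) 368 [481.9 205.2  66.5] [47. 49. 22.]
(481.4, 205.4) 24 [480.9 190.4  23.9] [42. 20. 15.]
(566, 183) 83 [565.9 183.4  50.7] [33. 34. 14.]
(582, 263) 328 [582.  263.3  37.4] [48. 49. 13.]
(545, 102) 265 [544.6 102.6  54. ] [41. 42. 28.]
(481.4, 205.4) 285 [481.  205.8  66.4] [51. 50. 22.]
(481.4, 205.4) 97 [488.7 201.6  23.6] [39. 42. 17.]
(566, 183) 89 [567.8 183.4  50. ] [32. 35. 16.]
(560, -215) 375 [ 560.5 -214.3   34.9] [51. 48. 20.]
(582, 263) 257 [582.6 261.8  37.3] [50. 49. 13.]
(545, 102) 271 [545.3 102.2  54. ] [43. 42. 28.]
```

View pics/f.png

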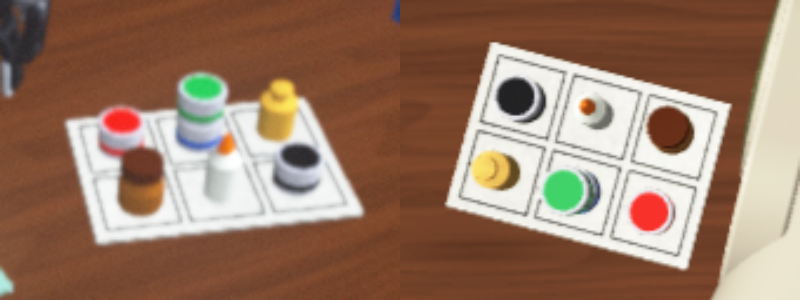

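The final view shows the board as asked: green squarely on blue in near-middle, and the weight, red tin and dropper upright in their squares. The black tin, jar and yellow tin haven't moved.

```bash
python3 -c "
from workcell import *
print(hand_in())"
```

```text
the job is handed in; nothing more can be done
None
```

The job is handed in after about 27 s: all five items stand upright in their squares with green stacked on blue, everything within about 2 mm of centre except the dropper, which is 3–5 mm too far out, and the black tin, jar and yellow tin were left alone.

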